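# Show where the missing thumbscrew goes

### The arm

A 7-joint arm with a two-finger parallel gripper is mounted at the origin on the work surface. World frame = base frame: x ahead of the robot, y to its left, z up, the work surface at z = 0. Lengths are in mm, angles in degrees, forces in N, time in s.
With the tool pointing down it reaches from about 400 to 875 mm from the base axis. Payload 19.3 kg.
Tool frame: the origin (TCP) lies between the finger pads, 19 mm behind the fingertips; this is the grasp point; z points along the fingers, y is the line along which they close (so a half turn about z gives the same grasp; the last joint's range is limited). The gripper opens to 85 mm and grips with 20 to 120 N. Pads are 22 mm wide; open, the fingers measure 114 mm over their backs; the gripper's body (76 mm by 85 mm) begins 54 mm behind the grasp point. The pads swing forward as they close: fully open they stand 13 mm farther back than shut.
Start: joints at [61.639, 29.874, -2.08, 91.645, 1.215, 58.505, -6.463], TCP at [257.559, -569.455, 249.991] pointing down, gripper open.
Joint ranges: [-166.77, 166.77], [-17.47, 122.26], [-85.68, 81.53], [9.62, 139.38], [-72.42, 252.41], [9.2, 110.78], [-144.41, 144.41]. Speed limits (degrees/s): [108.29, 108.29, 136.94, 136.94, 172.46, 172.46, 172.46].

### API

Orientations are given as [roll, pitch, yaw] about the fixed x, y, z axes, in that order (R = Rz(yaw) Ry(pitch) Rx(roll)).
In Python, from station import robot gives the robot as it stands.
- The arm moves only by the shell command python3 -m crank 'ROWS' [OPENING] [FORCE]. ROWS is a JSON object of lists of equal length, an entry for each row: "delta_pos": the shift along the tool's x, y, z normalised to -1 to 1, where 1 is 200 mm, a list of three; "roll": the turn about the tool's z normalised to -1 to 1, where 1 is 30 degrees. A call has 1 to 8 rows; each row is the pose to reach, as a shift and turn from the pose commanded when the call began, along the tool's axes at that moment; what a row does not reach only later rows make up. A row lasts 1/8 s, in which the tool goes at most 62.5 mm and 10.7 degrees, less where a joint would pass 70% of its speed; a pose out of reach is approached as far as the arm can. A call with a number of a shift or a turn outside -1 to 1 is refused whole. A call with a gripper value outside its range is refused whole. OPENING is the finger opening in mm, from 0 to 85.4, set as the call begins (- or left out, the last holds). The fingers move at their own pace and stop on an object; FORCE is the grip in N (left out, the last holds). Time passes only in rows, so rows that repeat a pose let the fingers close. It gives the time, the measured TCP pose, the force, the opening and the grip force at its end, in the units of the state.
- robot.sense(): the state, without advancing time (a new reading comes with each control period).
- robot.grab_frame(name): name is "scene" or "top" or "wrist"; returns a dict with "image" (420x560x3 uint8, red, green, blue), "K" (3x3 intrinsics, pixels), "R" (3x3) and "t" (3): a world point X has camera coordinates R X + t; the wrist camera has in their place "tool_from_camera" (4x4, takes a point from camera to tool coordinates, whose origin is the TCP and whose axes are the flange's). Camera axes: x right, y down, z forward; pixel columns grow to the right and rows downward; lengths in mm; the calibration is good to about 2 mm. A picture is of the moment at which its call begins: read the wrist's pose just before it. There is no depth.
- robot.hand_in(): hands the job in; it is judged then, once.
The state is a dict: "time_s": time; "qpos": joint angles; "qd": joint speeds; "tau": joint torques, N m; "tool_pos": TCP position; "eef_rot": TCP orientation; "ft_force": force on the tool from outside, world axes, zero at the start; "wrist_torque": the same for the moment, N m; "finger_gap": opening from 0.0 (shut) to 1.0 (fully open); "grasp_force": force on a finger pad.
Only numpy, scipy, OpenCV 4.12 (cv2) and the standard library are available. Lean on these libraries where they do the work, as an engineer would, in place of code of your own. Each camera call takes 0.05 s, during which the arm holds its last target. There are 200 camera calls.

### The job

One of the four corner posts on the open computer board has no thumbscrew. Show the technician the repair: point straight down at the spare thumbscrew in the parts tray, with the fingertips one to three centimetres above it, for about two seconds, then point in the same way at the bare post it belongs on for about two seconds and finish still pointing there. Touch nothing and pick nothing up, and do not dip down towards any of the other screws or parts on the way.

Things in the scene. Friction and masses are not known exactly. Their poses are not given: they have to be found in the camera images.
- board: open base of a small computer: square grey pan 184 x 184 x 10 mm with a green circuit board on it (board top 14 mm above the bench), a finned heat sink 32 mm high in the middle. Origin: centre of the underside; x and y along its sides. Fixed to the bench at a varying place and yaw. Four corner posts stand on the board, 70 mm from its centre in x and in y; which corner has the bare post varies.
- bare_post_top (a point): the corner post without a thumbscrew: plain round steel post 14 mm across, 22 mm tall, with a dark 8 mm screw hole in its top. This point is the centre of its top, 36 mm above the bench (z up); the other three corners carry heads and are 12 mm taller. Fixed.
- fitted_a_top (a point): one of three identical corner posts with a thumbscrew fitted: steel post 14 mm across and 22 mm tall under a knurled round head 24 mm across (27 mm over the ribs) and 12 mm high, with a slot across its top. This point is the centre of the head's top, 48 mm above the bench (z up). Fixed.
- fitted_b_top (a point): one of three identical corner posts with a thumbscrew fitted: steel post 14 mm across and 22 mm tall under a knurled round head 24 mm across (27 mm over the ribs) and 12 mm high, with a slot across its top. This point is the centre of the head's top, 48 mm above the bench (z up). Fixed.
- fitted_c_top (a point): one of three identical corner posts with a thumbscrew fitted: steel post 14 mm across and 22 mm tall under a knurled round head 24 mm across (27 mm over the ribs) and 12 mm high, with a slot across its top. This point is the centre of the head's top, 48 mm above the bench (z up). Fixed.
- parts_tray: low black plastic tray 70 x 186 mm, walls 14 mm high and 3 mm thick, floor 3 mm thick, with three compartments side by side along its y axis (centres 61 mm apart), one part in each; which part is where varies. Origin: centre of the underside. Fixed to the bench at a varying place and yaw.
- spare_screw_top (a point): the spare steel thumbscrew, loose in the tray, standing on its knurled round head (24 mm across, 12 mm high) with its thread (8 mm thick, 20 mm long) pointing up. This point is the upper end of the thread, 35 mm above the bench (z up while it stands).
- hex_nut_top (a point): a steel hexagon nut, 28 mm over its corners and 10 mm high, lying flat and loose in the tray; centre of its top, 13 mm above the bench. Not the one wanted.
- spacer_top (a point): a plain steel tube, 22 mm outside, 12 mm bore, 24 mm tall, standing loose in the tray; centre of its top, 27 mm above the bench. Not the one wanted.
- driver_stand: round black stand 76 mm across and 45 mm high with four upright drivers in it, 133 mm high overall; loose. Origin: centre of the underside. Leave alone.
- flux_bottle: closed white bottle 34 mm across, 95 mm high, standing loose. Origin: centre of the underside. Leave alone.
- screwdriver: loose screwdriver 160 mm long lying beyond the tray, handle towards its own -x; origin on its underside. Leave alone.

How it is judged:
By the outcome, as a careful person would: the job done as asked, in the order asked, and still so for the second after the job is handed in, with the robot touching nothing.
It also fails if it takes over 48 s, if anything falls off the work surface, if the arm or the gripper's body presses on something with over 40 N, if the wrist force passes 120 N, or if a joint passes its speed limit or range.

## Working session

There is one attempt and no reset: what is moved stays moved. The work goes in short steps, Python scripts to look and compute and a shell command to move; the robot and the scene stay as the last step left them, time stands still between calls to the robot, and variables do not carry over. Pictures are saved under pics/ and viewed, at most 10 in all, crops included, and the job is handed in when it is done.

```bash
mkdir -p pics; python3 - <<'E'
from station import robot
import cv2,json,numpy as np
s=robot.sense();print(s['time_s'],s['tool_pos'],s['eef_rot'],s['finger_gap'])
for n in('top','scene'):
    f=robot.grab_frame(n);cv2.imwrite(f'pics/{n}1.png',f['image'][:,:,::-1])
    np.savez(f'pics/{n}1.npz',**{k:np.array(f[k]) for k in('K','R','t')})
    print(n,(-np.array(f['R']).T@np.array(f['t'])).round())
E
```

```text
0.0 [ 257.42087636 -569.16223146  249.40630356] [-1.79932618e+02  3.72906631e-03  2.43399148e+01] 1.0057857006094435
top [ 453.   40. 1189.]
scene [ 957. -700.  887.]
```

View pics/top1.png

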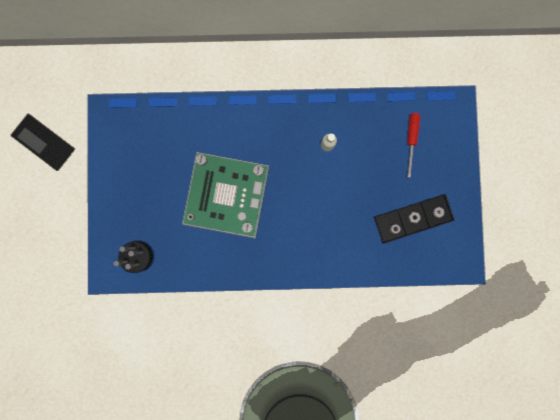

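View pics/scene1.png

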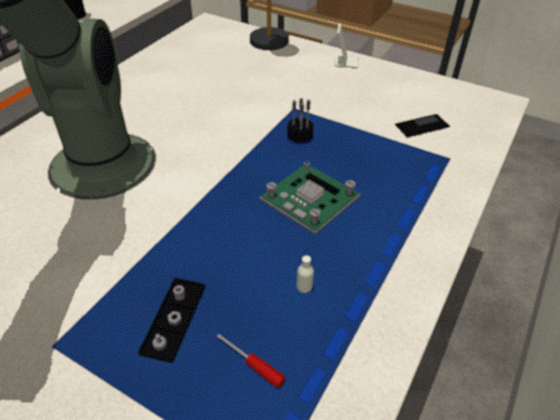

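The top view shows the board near (226,195), with its bare post probably at (190,217). The tray parts are at (395,229), (415,217) and (439,212), so I'll zoom in to tell them apart.

```bash
cat > h.py <<'E'
import numpy as np
def cam(n):
    d=np.load(f'pics/{n}1.npz');return d['K'],d['R'],d['t']
def ray(n,uv,z):
    K,R,t=cam(n);c=-R.T@t;d=R.T@np.linalg.solve(K,[*uv,1]);return c+d*(z-c[2])/d[2]
E
python3 - <<'E'
import cv2,numpy as np
a=cv2.imread('pics/top1.png');b=cv2.imread('pics/scene1.png')
def z(i,x,y,w,h):return cv2.resize(i[y:y+h,x:x+w],(400,300),interpolation=cv2.INTER_CUBIC)
cv2.imwrite('pics/crop.png',np.vstack([np.hstack([z(a,365,185,100,75),z(a,170,145,133,100)]),np.hstack([z(b,120,275,120,90),z(b,250,150,120,90)])]))
E
```

```text
(no output)
```

View pics/crop.png

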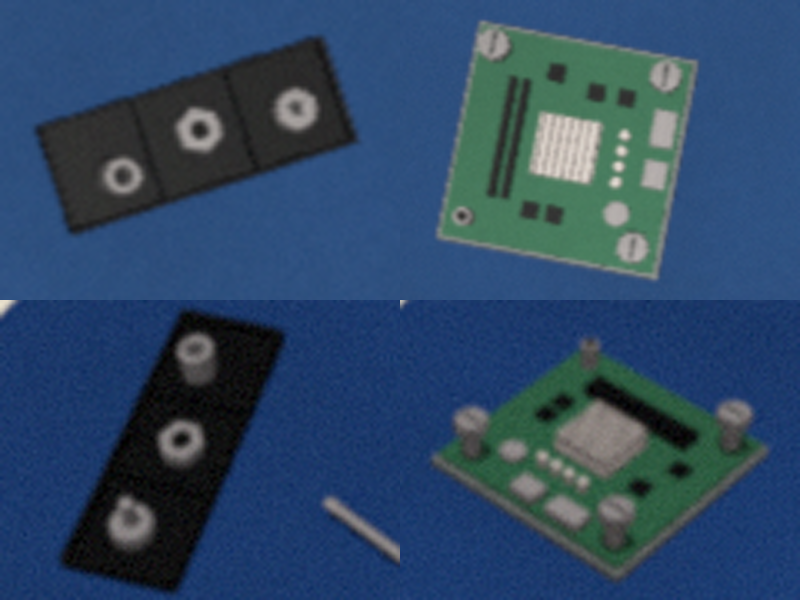

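```bash
python3 - <<'E'
from h import *
import cv2
from station import robot
a=cv2.imread('pics/top1.png');hsv=cv2.cvtColor(a,cv2.COLOR_BGR2HSV)
m=((hsv[...,1]<60)&(hsv[...,2]>85)).astype('uint8')
def cen(x,y,r):
    s=m[y-r:y+r+1,x-r:x+r+1];M=cv2.moments(s,True);return (x-r+M['m10']/M['m00'],y-r+M['m01']/M['m00']),M['m00']
sp,n=cen(439,212,9);print('spare px',sp,n)
print('head plane',ray('top',sp,15).round(1),'scene thread tip',ray('scene',(157.8,334.8),35).round(1))
# board: fitted heads
H=[ray('top',cen(x,y,6)[0],48) for x,y in((201,159),(260,170),(247,227))]
print(np.round(H,1),'post by parallelogram',(H[0]+H[2]-H[1]).round(1))
print('post direct',ray('top',(190.0,216.4),36).round(1),'scene',ray('scene',(306.8,163.2),36).round(1))
E
```

```text
spare px (438.6666666666667, 211.94444444444446) 90.0
head plane [ 501.9 -361.4   15. ] scene thread tip [ 500.3 -357.    35. ]
[[642.  217.2  48. ]
 [612.4  76.8  48. ]
 [475.3 108.7  48. ]] post by parallelogram [504.8 249.1  48. ]
post direct [504.3 245.8  36. ] scene [503.2 247.4  36. ]
```

```bash
python3 -m crank '{"delta_pos":[[0.15,-0.045,0],[0.4,-0.115,0],[0.65,-0.19,0],[0.77,-0.225,0],[0.77,-0.225,0]],"roll":[0,0,0,0,0]}' 0 20
python3 -m crank '{"delta_pos":[[0.15,-0.045,0],[0.4,-0.115,0],[0.65,-0.19,0],[0.77,-0.225,0],[0.77,-0.225,0],[0.77,-0.225,0],[0.77,-0.225,0]],"roll":[0,0,0,0,0,0,0]}'
cat > w.py <<'E'
import sys,cv2,numpy as np
from station import robot
from scipy.spatial.transform import Rotation as Ro
def look(name,pts):
    s=robot.sense();f=robot.grab_frame('wrist');i=f['image'][:,:,::-1].copy()
    T=np.array(f['tool_from_camera']);K=np.array(f['K']);Rw=Ro.from_euler('xyz',s['eef_rot'],degrees=True).as_matrix()
    Rc=Rw@T[:3,:3];c=Rw@T[:3,3]+s['tool_pos']
    np.savez(name+'.npz',K=K,R=Rc.T,t=-Rc.T@c)
    cv2.imwrite(f'pics/{name}.png',i);np.savez(f'pics/{name}1.npz',K=K,R=Rc.T,t=-Rc.T@c)
    print(s['time_s'],np.round(s['tool_pos'],1),np.round(s['eef_rot'],1),s['finger_gap'])
    for p in pts:
        q=K@(Rc.T@(np.array(p)-c));print(p,(q[:2]/q[2]).round(1))
E
python3 -c "
from w import *;look('wspare',[(501.5,-360,35)])"
```

```text
time_s: 0.72
tool_pos: [380.9, -463.4, 249.7]
eef_rot: [-180.0, -0.0, 24.5]
ft_force: [-1.0, 0.0, -0.3]
finger_gap: -0.001
grasp_force: 0.0
time_s: 1.6
tool_pos: [500.0, -361.8, 250.0]
eef_rot: [180.0, 0.0, 24.2]
ft_force: [0.4, 0.8, -0.7]
finger_gap: 0.003
grasp_force: 0.0
1.6 [ 500.  -361.8  250. ] [180.    0.   24.2] 0.0033399233802726947
(501.5, -360, 35) [273.3 177.8]
```

View pics/wspare.png

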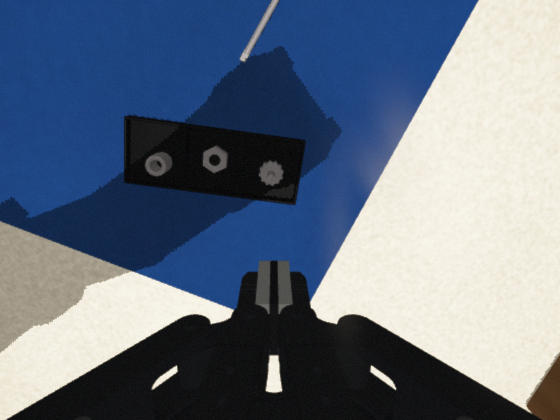

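The spare screw shows at (271,174), to the right of the nut. The tip prediction was (273,178), so they agree closely. I'll check the ray and then descend.

```bash
python3 - <<'E'
from h import *
import cv2
a=cv2.imread('pics/wspare.png');hsv=cv2.cvtColor(a,cv2.COLOR_BGR2HSV)
m=((hsv[...,2]>75)&(hsv[...,1]<90)).astype('uint8');m[:,:255]=0;m[:,288:]=0;m[:156]=0;m[190:]=0
M=cv2.moments(m,True);c=(M['m10']/M['m00'],M['m01']/M['m00']);print(c,M['m00'],ray('wspare',c,15),ray('wspare',c,17))
E
```

```text
(270.6395939086294, 172.83248730964468) 394.0 [ 500.95232541 -357.13899828   15.        ] [ 501.35833689 -356.97551242   17.        ]
```

```bash
python3 -m crank '{"delta_pos":[[0,0,0.1],[0,0,0.3],[0,0,0.45],[0,0,0.5],[0,0,0.5]],"roll":[0,0,0,0,0]}'
```

```text
time_s: 2.28
tool_pos: [500.9, -360.9, 150.2]
eef_rot: [-180.0, 0.0, 24.3]
ft_force: [0.4, -0.3, 1.2]
finger_gap: 0.001
grasp_force: 0.0
```

```bash
python3 -m crank '{"delta_pos":[[0.0075,-0.01,0.08],[0.0075,-0.01,0.2],[0.0075,-0.01,0.3],[0.0075,-0.01,0.36],[0.0075,-0.01,0.38],[0.0075,-0.01,0.38],[0.0075,-0.01,0.38],[0.0075,-0.01,0.38]],"roll":[0,0,0,0,0,0,0,0]}'
python3 -c "
from w import *;look('wlow',[(501.2,-358.3,35)])"
```

```text
time_s: 3.28
tool_pos: [501.9, -358.2, 74.5]
eef_rot: [180.0, -0.0, 24.3]
ft_force: [0.7, 0.1, -0.2]
finger_gap: 0.0
grasp_force: 0.0
3.275 [ 501.9 -358.2   74.5] [180.   -0.   24.3] 0.00017914219655899076
(501.2, -358.3, 35) [274.6 260.4]
```

View pics/wlow.png

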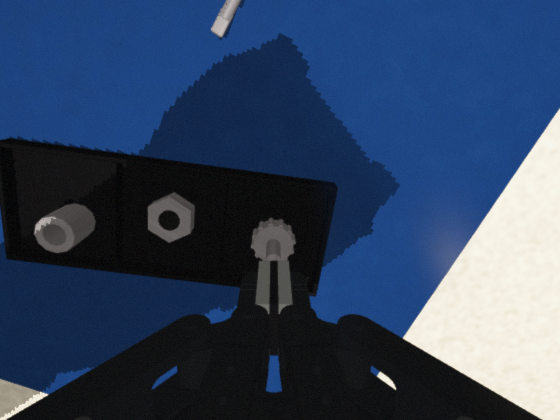

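The fingertips are over the thread, which shows at about (273,250) running down behind them. Next I hold here, lift and travel high.

```bash
python3 -m crank '{"delta_pos":[[0,0,0],[0,0,0],[0,0,0],[0,0,0],[0,0,0],[0,0,0],[0,0,0],[0,0,0]],"roll":[0,0,0,0,0,0,0,0]}'
python3 -m crank '{"delta_pos":[[0,0,0],[0,0,0],[0,0,0],[0,0,0],[0,0,0],[0,0,0],[0,0,0],[0,0,0]],"roll":[0,0,0,0,0,0,0,0]}'
python3 -m crank '{"delta_pos":[[0,0,-0.1],[0,0,-0.3],[0,0,-0.55],[0,0,-0.8],[0,0,-0.88],[0,0,-0.88]],"roll":[0,0,0,0,0,0]}'
python3 -m crank '{"delta_pos":[[0.04,-0.09,0],[0.14,-0.3,0],[0.24,-0.52,0],[0.34,-0.74,0],[0.42,-0.917,0],[0.42,-0.917,0]],"roll":[0,0,0,0,0,0]}'
python3 -m crank '{"delta_pos":[[0.04,-0.09,0],[0.14,-0.3,0],[0.24,-0.52,0],[0.34,-0.74,0],[0.42,-0.917,0],[0.42,-0.917,0]],"roll":[0,0,0,0,0,0]}'
python3 -m crank '{"delta_pos":[[0.04,-0.09,0],[0.14,-0.3,0],[0.24,-0.52,0],[0.34,-0.74,0],[0.42,-0.917,0],[0.42,-0.917,0],[0.42,-0.917,0],[0.42,-0.917,0]],"roll":[0,0,0,0,0,0,0,0]}'
python3 -c "
from w import *;look('wpost',[(504,247,36)])"
```

```text
time_s: 4.32
tool_pos: [501.7, -358.1, 74.0]
eef_rot: [-180.0, -0.0, 24.3]
ft_force: [-0.1, 0.4, 0.1]
finger_gap: -0.001
grasp_force: 0.0
time_s: 5.32
tool_pos: [501.7, -358.1, 74.0]
eef_rot: [180.0, -0.0, 24.3]
ft_force: [0.2, -0.4, 0.7]
finger_gap: 0.0
grasp_force: 0.0
time_s: 6.08
tool_pos: [501.9, -358.3, 251.6]
eef_rot: [179.9, -0.1, 24.3]
ft_force: [0.9, -0.1, -1.5]
finger_gap: -0.007
grasp_force: 0.0
time_s: 6.82
tool_pos: [502.1, -152.5, 249.1]
eef_rot: [-179.9, 0.1, 24.6]
ft_force: [-0.1, -0.7, 0.2]
finger_gap: 0.002
grasp_force: 0.0
time_s: 7.58
tool_pos: [502.9, 47.8, 249.2]
eef_rot: [-179.9, 0.1, 24.6]
ft_force: [0.3, 0.2, 0.4]
finger_gap: 0.003
grasp_force: 0.0
time_s: 8.57
tool_pos: [504.9, 245.5, 249.8]
eef_rot: [180.0, 0.0, 24.2]
ft_force: [-0.0, 0.6, 0.3]
finger_gap: -0.002
grasp_force: 0.0
8.575 [504.9 245.5 249.8] [180.    0.   24.2] -0.0018005917725257556
(504, 247, 36) [272.5 180.3]
```

View pics/wpost.png

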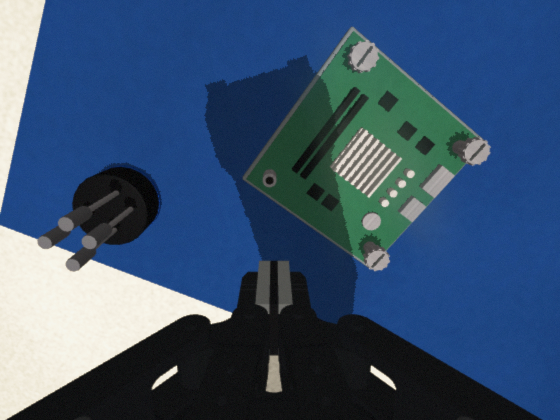

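The bare post, with its dark hole, is at (270,180), about 2 px from the prediction. The driver stand at (117,200) is well clear, so I descend and hold.

```bash
python3 -m crank '{"delta_pos":[[0.0025,-0.01,0.1],[0.0025,-0.01,0.3],[0.0025,-0.01,0.5],[0.0025,-0.01,0.65],[0.0025,-0.01,0.78],[0.0025,-0.01,0.85],[0.0025,-0.01,0.875],[0.0025,-0.01,0.875]],"roll":[0,0,0,0,0,0,0,0]}'
python3 -m crank '{"delta_pos":[[0,0,0],[0,0,0],[0,0,0],[0,0,0]],"roll":[0,0,0,0]}'
python3 -c "
from w import *;look('wpost2',[(504,248,36)])"
```

```text
time_s: 9.62
tool_pos: [504.4, 249.1, 75.5]
eef_rot: [-180.0, -0.0, 24.3]
ft_force: [-0.5, 0.5, 0.2]
finger_gap: 0.0
grasp_force: 0.0
time_s: 10.12
tool_pos: [504.2, 249.1, 75.1]
eef_rot: [-180.0, -0.0, 24.3]
ft_force: [-1.4, 0.9, 0.5]
finger_gap: 0.001
grasp_force: 0.0
10.125 [504.2 249.1  75.1] [-180.    -0.    24.3] 0.0010830273254873516
(504, 248, 36) [276.8 260.7]
```

View pics/wpost2.png

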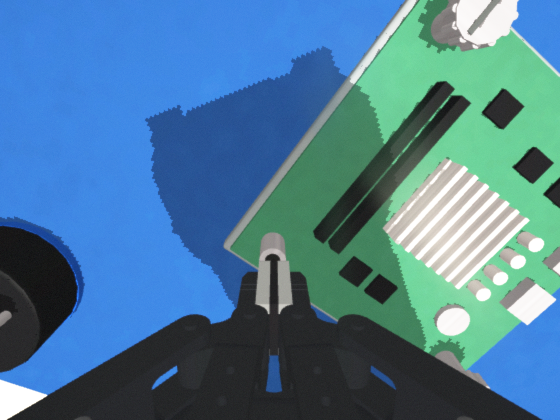

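The post's side and the edge of its hole show at (273,250), centred just behind the fingertips. I hold for about two more seconds and hand in.

```bash
python3 -m crank '{"delta_pos":[[0,0,0],[0,0,0],[0,0,0],[0,0,0],[0,0,0],[0,0,0],[0,0,0],[0,0,0]],"roll":[0,0,0,0,0,0,0,0]}' >/dev/null
python3 -m crank '{"delta_pos":[[0,0,0],[0,0,0],[0,0,0],[0,0,0],[0,0,0],[0,0,0],[0,0,0],[0,0,0]],"roll":[0,0,0,0,0,0,0,0]}'
python3 -c "
from station import robot
print(robot.hand_in())"
```

```text
time_s: 12.18
tool_pos: [504.1, 249.1, 75.0]
eef_rot: [-180.0, 0.0, 24.3]
ft_force: [-0.0, 0.1, 0.2]
finger_gap: 0.003
grasp_force: 0.0
the job is handed in; nothing more can be done
None
```

I pointed at the spare thumbscrew and then at the bare post, each from about 20 mm above for over two seconds, and handed in at 12.2 s still pointing at the post; no contact showed in the force readings, but the hand-in returned no verdict.

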